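# Lay the upright bracket back on its rest for the profiler

## Robot

A 6-joint arm with a two-finger parallel gripper is mounted at the origin on the work surface. World frame = base frame: x ahead of the robot, y to its left, z up, the work surface at z = 0. Lengths are in mm, angles in rad, forces in N, time in s.
With the tool pointing down it reaches from about 275 to 750 mm from the base axis. Payload 10.2 kg.
Tool frame: the origin (TCP) lies at the very end of the fingers, on their centre line; the grasp point (between the pads) lies 19 mm behind it (ctrl.hold_point_z is the distance from the TCP to the grasp point, in mm); z points along the fingers, y is the direction in which the jaws open and shut (so a half turn about z gives the same grasp; the last joint's range is limited). The gripper opens to 85 mm and grips with 20 to 120 N. Pads are 22 mm wide; open, the fingers measure 114 mm over their backs; the gripper's body (76 mm by 85 mm) begins 54 mm behind the grasp point. The pads swing forward as they close: fully open they stand 13 mm farther back than shut.
Start: joints at [-1.495, 0.313, 1.498, -0, 1.331, -0.223], TCP at [154.533, -501.748, 231.294] pointing down, gripper open.
Joint ranges: [-2.94, 2.94], [-0.97, 2.17], [0.19, 2.56], [-1.23, 4.37], [0.02, 3.11], [-2.88, 2.88]. Speed limits (rad/s): [2.39, 2.39, 3.01, 3.14, 3.14, 3.14].

## Interface

Orientations are given as a unit quaternion [w, x, y, z].
In Python, from rig import readout, cams, workorder, spotter, ctrl gives the robot as it stands.
- The arm moves only by the tool step_arm, never from a script. Its argument "plan" is text: rows parted by semicolons, each of 5 numbers parted by spaces: the shift along the tool's x, y, z in cm, then the turn about the tool's z in degrees, then the opening in per cent of the stroke, from 0 (shut) to 100 (fully open). In form: x y z twist gripper; .... A call has 1 to 10 rows; each row is the pose to reach, as a shift and turn from the pose commanded when the call began, along the tool's axes at that moment; what a row does not reach only later rows make up. A row lasts 1/10 s, in which the tool goes at most 50 mm and 8.59 degrees, less where a joint would pass 70% of its speed; a pose out of reach is approached as far as the arm can. A call with a gripper value outside its range is refused whole. The fingers move at their own pace and stop on an object; "grip_force" is the grip in N (left out, the last holds). Time passes only in rows, so rows that repeat a pose let the fingers close. It gives the time, the measured TCP pose, the force and the opening at its end, in the units of the state.
- readout.sense(): the state, without advancing time (a new reading comes with each control period).
- cams.capture(name): name is "side" or "top"; returns (picture, depth): 480x640x3 uint8, red, green, blue; 480x640 float32, mm along the optical axis (not along the pixel's ray), 0 where there is no reading.
- cams.camera_info(name): a dict with "vfov" (degrees; the focal length in pixels is half the picture's height over the tangent of half this angle, whatever the lens; pixels are square), "cx", "cy" (the principal point, pixels), "k1" (the pictures are not rectified: a ray, as slopes to the right and down, at radius r is drawn at 1 + k1 r^2 times it, then the intrinsics apply), "rvec" (rotation vector, rad) and "tvec" (3), from world to camera coordinates, as OpenCV has them. Camera axes: x right, y down, z forward; pixel columns grow to the right and rows downward; lengths in mm; the calibration is good to about 2 mm. A picture is of the moment at which its call begins. camera_info takes no time and is no camera call.
- workorder.finish_job(): hands the job in, once; it reports no verdict.
Trained networks look in the newest picture that a camera, given by its name, has taken for a name from the list of things; names that differ only in an ending like _2 or _b are one class to them, and where a whole thing is asked for, a point or a joint stands for the part that bears it (a point fixed in the world has none). Each returns a list of dicts, best first, with "conf" (0 to 1); they miss things now and then, are a little off and sometimes report something else, mostly with a low value. They report only what shows in the picture. A call takes as long as a camera call. They do not tell look-alikes from the thing itself.
- spotter.regions_of(camera, target): "pixels" (480x640 bool, what is visible of it) and "extent" ([centre column, centre row, width, height] in pixels, round what is visible of it).
The state is a dict: "time_s": time; "joints": joint angles; "dq": joint speeds; "tau": joint torques, N m; "eef_pos": TCP position; "ee_rot": TCP orientation; "force": force on the tool from outside, world axes, zero at the start; "wrist_torque": the same for the moment, N m; "grip_width": opening from 0.0 (shut) to 1.0 (fully open).
Only numpy, scipy, OpenCV 4.12 (cv2) and the standard library are available. Lean on these libraries where they do the work, as an engineer would, in place of code of your own. Each camera call takes 0.05 s, during which the arm holds its last target. There are 200 camera calls.

## Task

The tall aluminium angle bracket stands on the seat of the steel fixture, with its toe by the thin steel bar; tip it over that bar onto its side so that it ends up lying square on the padded rest bar. Do not grip it or lift its toe off the fixture: push it over with your fingers and keep them in its way all the way down, so that it is let down gently and never drops. Leave everything else as it stands.

Things in the scene. Friction and masses are not known exactly. Their poses are not given: they have to be found in the camera images.
- bracket: Tall loose aluminium angle bracket, 0.3 to 0.65 kg: flat upright plate 170 mm high, 80 wide, 12 thick, with dark holes, on a foot 12 mm thick. Origin: middle of the lower edge of the plate's front face (the toe). z up the plate, y along its width, x from front face to foot side (plate x = 0 to 12 mm, foot to 48). Starts upright on the seat, square within 2 degrees; tips towards its own -x.
- bracket_top (a point): Middle of the bracket plate's top edge, 170 mm up the plate, half-way through its 12 mm thickness; axes as the bracket. Tipped about the toe bar, the bracket passes its balance point after roughly 10 degrees and from there falls freely unless something is in its way.
- fixture: Fixed dark steel fixture, base plate 205 x 120 x 12 mm. Origin: on the table under the middle of the toe bar. z up, y along both bars, x from the toe bar towards the seat; the rest bar lies on the -x side, to which the bracket is tipped. The seat is a flat block, x = -8 to 72 mm, its top 30 mm above the table.
- toe_bar (a point): Centre of the thin steel toe bar, 8 mm in diameter, 110 mm long along the fixture's y, lying on the seat, its axis 34 mm above the table. The bracket's front face starts 0.5 to 4 mm behind it; it stops the toe from sliding forward as the bracket tips over it.
- rest_bar (a point): Centre of the black rubber rest bar, 16 mm in diameter, 110 mm long along the fixture's y, axis 56.5 mm above the table, 95 mm from the toe bar. The bracket's front face comes to lie on both bars, about 75 degrees over, its top end sticking out some 45 to 65 mm past the rest bar with about 60 mm of free space beneath.
- rest: The same rest bar, its origin at its centre; axes as the fixture.
- short_bracket: A much smaller, similar bracket (90 mm high, 60 mm wide) standing on the table beside the fixture; leave it alone. Origin: middle of its lower front edge.
- objective: Steel microscope objective standing on the table beside the fixture, 48 mm high, 33 mm across; leave it alone. Origin: centre of its underside.
- jar: Closed jar, 60 mm high, 56 mm across, beside the fixture; leave it alone. Origin: centre of its underside.
- driver: Screwdriver lying on the table, 170 mm long; leave it alone.
- gauge_case: Wooden gauge-block case, 70 x 110 x 28 mm; leave it alone. Origin: centre of its underside.
- dish: White shallow dish, 90 mm across, 16 mm high; leave it alone. Origin: centre of its underside.
- spray: Closed bottle, 160 mm high, 60 mm across; leave it alone. Origin: centre of its underside.
Mind the look-alikes: they are no part of the job. What is shaped like the fixture but green is not meant. What is shaped like the bracket but blue is not meant.

How it is judged:
By the outcome, as a careful person would: the job done as asked, in the order asked, and still so for the second after the job is handed in, with the robot touching nothing.
It also fails if it takes over 54 s, if anything falls off the work surface, if the arm or the gripper's body presses on something with over 40 N, if the wrist force passes 120 N, or if a joint passes its speed limit or range.

## Working session

There is one attempt and no reset: what is moved stays moved. The work goes in short steps, Python scripts to look and compute and a tool call to move; the robot and the scene stay as the last step left them, time stands still between calls to the robot, and variables do not carry over. Pictures are saved under pics/ and viewed, about 8 in all and at most 12, crops included, and the job is handed in when it is done.

Besides the shell and the picture viewer there is one more tool, called after "Call:" as name(argument=value, ...), one argument or row to a line, values as JSON. step_arm: Moves the arm, as the interface text tells. Its arguments: {"type":"object","properties":{"plan":{"type":"string"},"grip_force":{"type":"number"}},"required":["plan"]}

```bash
ls; mkdir -p pics; cat > h.py <<'E'
import numpy as np,cv2
from rig import readout,cams,workorder,spotter,ctrl
def cam(n):
    i=cams.camera_info(n);f=240/np.tan(np.radians(i["vfov"])/2)
    R=cv2.Rodrigues(np.array(i["rvec"],float))[0];t=np.array(i["tvec"],float)
    return i,f,R,t
def pts(n,depth,mask):
    i,f,R,t=cam(n);v,u=np.nonzero(mask&(depth>0));d=depth[v,u]
    K=np.array([[f,0,i["cx"]],[0,f,i["cy"]],[0,0,1.]])
    s=cv2.undistortPoints(np.c_[u,v].astype(float)[:,None],K,np.array([i["k1"],0,0,0.]))[:,0]
    return (np.c_[s*d[:,None],d]-t)@R
def proj(n,P):
    i,f,R,t=cam(n);K=np.array([[f,0,i["cx"]],[0,f,i["cy"]],[0,0,1.]])
    return cv2.projectPoints(np.array(P,float).reshape(-1,3),np.array(i["rvec"],float),t,K,np.array([i["k1"],0,0,0.]))[0][:,0]
def snap(n,fn=None):
    im,d=cams.capture(n)
    if fn:cv2.imwrite('pics/'+fn,im[:,:,::-1])
    return im,d
E
python3 - <<'E'
from h import *
s=readout.sense();print({k:np.round(v,3) for k,v in s.items()})
for n in("side","top"):
    im,d=snap(n,n+'0.png');i,f,R,t=cam(n);print(n,i,'pos',-R.T@t)
    for o in("bracket","fixture","rest"):
        for r in spotter.regions_of(n,o):
            P=pts(n,d,r["pixels"]);print(o,round(r["conf"],2),np.round(r["extent"]),len(P),np.round(np.percentile(P,[2,50,98],axis=0)).tolist() if len(P) else 0)
E
```

```text
pics
{'time_s': np.float64(0.0), 'joints': array([-1.495,  0.313,  1.498, -0.   ,  1.331, -0.223]), 'dq': array([ 0.001, -0.001, -0.001, -0.001, -0.001,  0.   ]), 'tau': array([ 0.0000e+00, -4.1227e+01, -2.5974e+01, -0.0000e+00,  4.0000e-03,
       -0.0000e+00]), 'eef_pos': array([ 154.53 , -501.457,  230.711]), 'ee_rot': array([-0.001,  0.989,  0.149,  0.   ]), 'force': array([-0.304, -0.129, -0.189]), 'wrist_torque': array([0.028, 0.035, 0.037]), 'grip_width': np.float64(1.001)}
side {'vfov': 52.32237831556281, 'cx': 318.1423454859771, 'cy': 231.55854981128053, 'k1': -0.03569864845410966, 'rvec': array([ 0.21547997, -2.84075629,  1.21232596]), 'tvec': array([ 527.25451979,  124.34034559, 1006.90701019])} pos [438.43321321 711.58657634 780.21819979]
bracket 0.6 [212. 351.  44. 103.] 2340 [[635.0, 269.0, 5.0], [668.0, 309.0, 44.0], [712.0, 341.0, 172.0]]
fixture 0.91 [410. 238.  76.  80.] 3958 [[273.0, -192.0, 6.0], [344.0, -74.0, 22.0], [412.0, 13.0, 65.0]]
fixture 0.9 [300. 301.  79.  90.] 2318 [[487.0, 26.0, 4.0], [513.0, 185.0, 23.0], [602.0, 213.0, 63.0]]
fixture 0.49 [227. 314.
[... 493 characters left out ...]
59356, 1373.61568764])} pos [ 408.93043642   50.44578544 1424.80827054]
bracket 0.94 [222. 196.  39.  39.] 792 [[636.0, 259.0, 7.0], [661.0, 287.0, 119.0], [687.0, 315.0, 174.0]]
bracket 0.59 [276. 246.  20.  39.] 747 [[507.0, 143.0, 37.0], [544.0, 154.0, 82.0], [584.0, 191.0, 204.0]]
fixture 0.86 [301. 249.  89.  51.] 3417 [[486.0, 11.0, 4.0], [541.0, 92.0, 15.0], [602.0, 205.0, 66.0]]
fixture 0.57 [385. 331.  91.  69.] 4033 [[286.0, -193.0, 7.0], [345.0, -98.0, 17.0], [411.0, 6.0, 66.0]]
rest 0.53 [418. 326.  21.  41.] 388 [[310.0, -178.0, 10.0], [364.0, -159.0, 63.0], [412.0, -139.0, 70.0]]
rest 0.51 [330. 249.   7.  46.] 279 [[493.0, 33.0, 15.0], [543.0, 41.0, 64.0], [596.0, 49.0, 70.0]]
```

```bash
python3 -c "
import cv2,numpy as np
a=[cv2.imread('pics/%s0.png'%n) for n in('side','top')]
print([x.shape for x in a])"
```

```text
[(480, 640, 3), (480, 640, 3)]
```

View pics/side0.png

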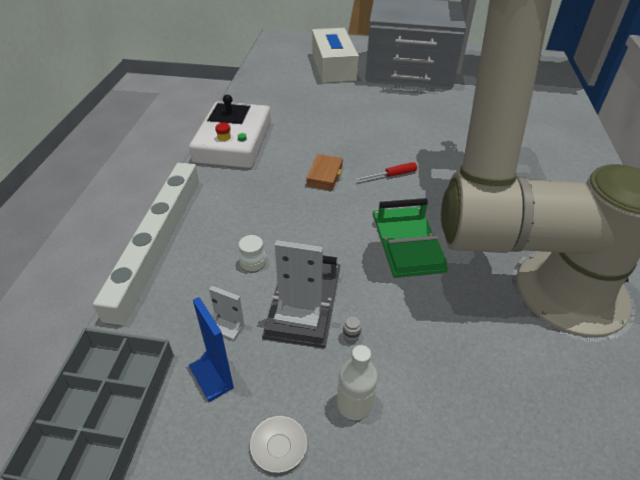

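View pics/top0.png

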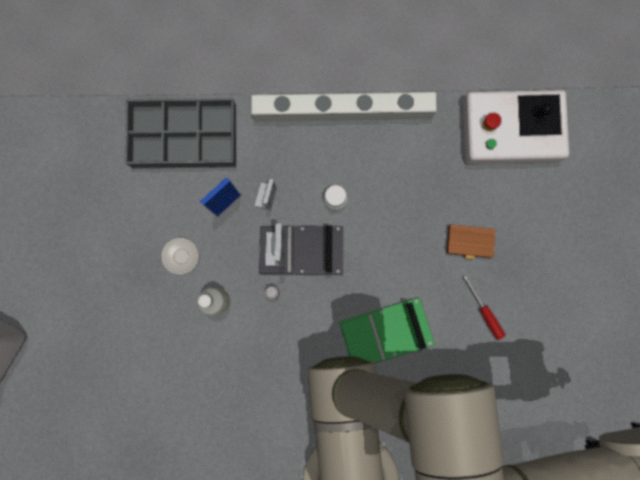

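The side view shows the grey bracket at (300,280) on the dark fixture, with the foot towards the camera. The rest bar is behind it at (330,262). The look-alikes are the green fixture at (410,240), the blue bracket at (212,350) and the short bracket at (227,312). In the top view, the bracket's top edge is at (276,240), the toe bar at col 290 and the rest bar at col 328, so the bracket tips towards world −y. Next I'll measure the poses.

```bash
cat >> h.py <<'E'
def allpts(n,d):
    m=np.ones(d.shape,bool);return pts(n,d,m)
def box(P,lo,hi): return P[np.all((P>lo)&(P<hi),axis=1)]
def st(l,P): print(l,len(P),np.round(np.percentile(P,[1,50,99],axis=0),1).tolist() if len(P) else '')
def line(P,a=0,b=1): # slope of coordinate b over a
    return np.round(np.polyfit(P[:,a]-545,P[:,b],1),4)
E
python3 - <<'E'
from h import *
for n in("top","side"):
    im,d=snap(n);P=allpts(n,d)
    R=box(P,[470,15,58],[620,75,80]);st(n+' rest',R);print(line(R))
    T=box(P,[470,110,34.5],[620,139,45]);st('toe',T);
    if len(T)>5:print(line(T))
    B=box(P,[470,110,192],[620,200,215]);st('brtop',B);
    if len(B)>5:print(line(B))
    B=box(P,[470,120,60],[620,200,190]);st('plate',B)
    if n=="side":
        A=np.c_[B[:,0]-545,B[:,2]-120,np.ones(len(B))];c=np.linalg.lstsq(A,B[:,1],rcond=None)[0];print(c,np.std(A@c-B[:,1]))
    S=box(P,[470,-20,8],[620,240,18]);st('base',S)
    S=box(P,[470,80,25],[620,240,34]);st('seat',S)
    O=box(P,[420,-60,20],[700,330,220]);O=O[~((O[:,0]>478)&(O[:,0]<612)&(O[:,1]<215)&(O[:,1]>20))]
    for k in np.unique(np.round(O[:,:2]/40),axis=0)*40:
        q=O[np.all(np.abs(O[:,:2]-k)<=20,axis=1)]
        if len(q)>15:print(k,len(q),np.percentile(q[:,2],98).round())
E
```

```text
top rest 276 [[491.7, 33.3, 58.3], [546.1, 41.6, 64.3], [598.5, 48.8, 71.4]]
[-2.42000e-02  4.17793e+01]
toe 101 [[492.6, 131.5, 34.7], [557.7, 136.3, 38.4], [601.2, 139.0, 44.4]]
[-3.600000e-03  1.357872e+02]
brtop 225 [[506.6, 143.3, 194.2], [545.1, 150.1, 200.4], [585.7, 156.7, 205.9]]
[-4.630000e-02  1.502183e+02]
plate 174 [[506.2, 142.6, 64.8], [540.9, 144.7, 133.5], [584.2, 157.2, 189.1]]
base 2029 [[485.8, 8.3, 8.1], [542.8, 78.1, 12.8], [605.3, 202.9, 17.7]]
seat 537 [[493.4, 129.7, 25.4], [539.2, 187.8, 30.6], [601.1, 207.9, 33.9]]
[440. 160.] 92 53.0
[440. 200.] 66 52.0
[440. 280.] 184 152.0
[440. 320.] 203 165.0
[640.   0.] 59 66.0
[640.  40.] 92 66.0
[640. 200.] 60 95.0
[640. 280.] 148 174.0
[640. 320.] 216 175.0
[680.  -0.] 124 67.0
[680.  40.] 165 67.0
[680. 160.] 89 93.0
[680. 200.] 54 97.0
[680. 240.] 33 173.0
[680. 280.] 368 175.0
side rest 93 [[490.4, 37.9, 58.1], [504.5, 47.3, 63.4], [517.8, 52.4, 67.6]]
[-4.44000e-02  4.48553e+01]
toe 23 [[492.9, 133.3, 35.7], [506.1, 137.1, 37.4], [601.6, 139.0, 40.5]]
[-1.34000e-02  1.36646e+02]
brtop 408 [[506.9, 144.8, 192.5], [546.3, 154.6, 200.1], [585.7, 159.5, 203.3]]
[-4.420000e-02  1.537017e+02]
plate 2180 [[506.3, 152.6, 61.8], [545.3, 156.9, 130.1], [585.5, 160.0, 188.7]]
[-3.62637534e-02 -2.25992556e-04  1.56897668e+02] 1.312113662367162
base 952 [[485.9, 14.7, 8.4], [505.6, 107.0, 12.7], [606.9, 213.8, 17.5]]
seat 946 [[492.7, 140.4, 25.5], [545.7, 196.2, 30.6], [601.9, 210.7, 33.7]]
[440. 160.] 69 51.0
[440. 200.] 264 51.0
[440. 320.] 617 162.0
[640.   0.] 31 64.0
[640.  40.] 199 63.0
[640. 200.] 208 92.0
[640. 280.] 20 172.0
[640. 320.] 748 172.0
[680.   0.] 96 63.0
[680.  40.] 375 63.0
[680. 160.] 27 93.0
[680. 200.] 492 92.0
[680. 280.] 545 172.0
[680. 320.] 73 172.0
```

Call:
step_arm(
  plan="1 -1 -2 2 100;4 -3.6 -3 4 80;7.5 -6.8 -3 6 60;11 -10 -3 8 50;14.5 -13 -3 10 50;18 -16.2 -3 12 50;21.5 -19.3 -3 14 50;25 -22.5 -3 16 50;28.5 -25.6 -3 18 50;30 -27 -3 18.6 50",
)

```text
time_s: 1.5
eef_pos: [362.8, -152.6, 261.6]
ee_rot: [-0.0, 1.0, -0.012, 0.0]
force: [-0.2, 0.1, -1.0]
grip_width: 0.502
```

```bash
cat >> h.py <<'E'
def tool():
    s=readout.sense();w,x,y,z=s["ee_rot"]
    from scipy.spatial.transform import Rotation as Ro
    return np.array(s["eef_pos"]),Ro.from_quat([x,y,z,w]).as_matrix(),s
def go(x,y,z):
    p,M,s=tool();print('t',round(float(s["time_s"]),2),'p',p.round(1),'F',np.round(s["force"],1),'g',round(float(s["grip_width"]),3),'yaw y',np.degrees(np.arctan2(M[1,1],M[0,1])).round(2),'tilt',M[:,2].round(4),'move cm',(M.T@(np.array([x,y,z])-p)/10).round(2))
E
python3 -c "
from h import *
go(546,151,258)"
```

```text
t 1.5 p [ 362.8 -152.6  261.6] F [-0.2  0.1 -1. ] g 0.502 yaw y -91.38 tilt [ 8.e-04  1.e-04 -1.e+00] move cm [ 17.59 -30.79   0.37]
```

Call:
step_arm(
  plan="1 -1.7 0 0 50;3 -5.2 0 0 50;5 -8.8 0 0 50;7 -12.3 0 0 50;9 -15.8 0 0 50;11 -19.3 0 0 50;13 -22.8 0 0 50;15 -26.3 0 0 50;17 -29.8 0 0 50;17.6 -30.8 0 0 50",
)

```text
time_s: 2.5
eef_pos: [546.5, 150.8, 260.7]
ee_rot: [-0.0, 1.0, -0.012, -0.0]
force: [0.2, -1.0, -0.0]
grip_width: 0.501
```

```bash
python3 - <<'E'
from h import *
im,d=snap("top");im2,d2=snap("side")
go(546,151,158)
a=cv2.resize(im[170:320,200:400],None,fx=2,fy=2);b=cv2.resize(im2[140:360,200:400],None,fx=2,fy=2)
a=cv2.copyMakeBorder(a,0,140,0,0,cv2.BORDER_CONSTANT);cv2.imwrite('pics/c1.png',np.hstack([a,b])[:,:,::-1])
E
```

```text
t 2.6 p [545.8 148.9 260.7] F [-0.1 -0.3 -0.5] g 0.501 yaw y -91.37 tilt [-8.e-04 -1.e-04 -1.e+00] move cm [ 0.02 -0.21 10.27]
```

View pics/c1.png

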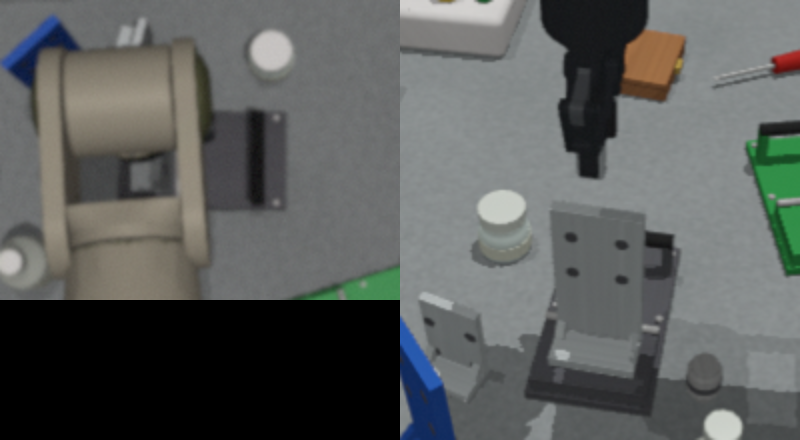

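Call:
step_arm(
  plan="0 -0.2 1 0 50;0 -0.2 3 0 50;0 -0.2 5 0 50;0 -0.2 7 0 50;0 -0.2 9 0 50;0 -0.2 10.4 0 50;0 -0.2 10.8 0 50;0 -0.2 10.8 0 50",
)

```text
time_s: 3.4
eef_pos: [545.3, 149.1, 153.1]
ee_rot: [0.0, 1.0, -0.013, -0.0]
force: [0.1, -0.6, 1.0]
grip_width: 0.503
```

```bash
cat >> h.py <<'E'
def look(fn=None,y1=215):
    im,d=snap("side",None);P=allpts("side",d)
    if fn:cv2.imwrite('pics/'+fn,cv2.resize(im[140:400,180:400],None,fx=2.2,fy=2.2,interpolation=cv2.INTER_CUBIC)[:,:,::-1])
    return im,d,P
E
python3 - <<'E'
from h import *
im,d,P=look('c2.png')
go(546,151,150)
B=box(P,[500,120,60],[592,175,140]);A=np.c_[B[:,0]-545,B[:,2]-120,np.ones(len(B))];c=np.linalg.lstsq(A,B[:,1],rcond=None)[0];print(c)
F=box(P,[520,163,130],[570,230,200]);st('rear finger',F)
E
```

```text
t 3.45 p [545.7 149.3 153.8] F [ 0.2 -0.3  1.2] g 0.5 yaw y -91.53 tilt [ 5.e-04 -0.e+00 -1.e+00] move cm [ 0.03 -0.17  0.38]
[-3.48661219e-02  5.92307362e-04  1.56917613e+02]
rear finger 124 [[533.4, 171.7, 154.8], [541.7, 182.1, 172.7], [555.3, 186.0, 188.7]]
```

View pics/c2.png

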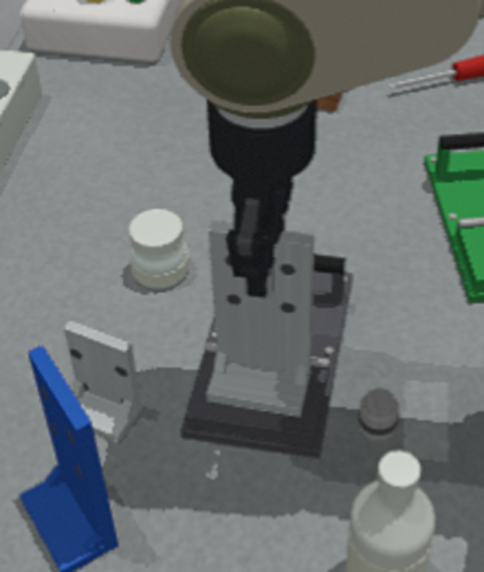

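Call:
step_arm(
  plan="0 0 0 0 40;0 0 0 0 28;0 0.2 0 0 28;0 0.5 0 0 28;0 0.8 0 0 28;0 1.0 0 0 28;0 1.2 0 0 28;0 1.4 0 0 28;0 1.6 0 0 28;0 1.8 0 0 28",
)

```text
time_s: 4.45
eef_pos: [545.2, 131.8, 153.3]
ee_rot: [0.0, 1.0, -0.013, -0.0]
force: [-0.3, -0.9, 0.1]
grip_width: 0.282
```

```bash
cat >> h.py <<'E'
def plate(P,lo=60,hi=195):
    """back-face plane via RANSAC on points clear of the finger"""
    p=tool()[0]
    B=box(P,[503,-60,lo],[590,185,hi]);B=B[(np.abs(B[:,0]-p[0])>17)]
    if len(B)<50: print('few',len(B));return
    rng=np.random.default_rng(0);best=None
    for _ in range(400):
        q=B[rng.choice(len(B),3,False)];n=np.cross(q[1]-q[0],q[2]-q[0]);l=np.linalg.norm(n)
        if l<200 or abs(n[0]/l)>.15: continue
        n/=l;m=np.abs((B-q[0])@n)<2
        if best is None or m.sum()>best.sum():best=m
    I=B[best];c=I.mean(0);n=np.linalg.svd(I-c)[2][2];n*=np.sign(n[1]) 
    print('tilt',np.degrees(np.arctan2(n[2],n[1])).round(2),'yaw slope',(-n[0]/np.hypot(n[1],n[2])).round(4),'N',len(I))
    up=np.cross([1,0,0],n);up/=np.linalg.norm(up);s=(I-c)@up;top=c+up*np.percentile(s,99.3)
    f=top-12*n;toe=f-170*up
    print('x range',np.percentile(I[:,0],[1,99]).round(1),'top front corner',f.round(1),'toe',toe.round(1))
E
python3 - <<'E'
from h import *
im,d,P=look()
go(546,118,150);plate(P)
E
```

```text
t 4.5 p [545.3 131.5 153.3] F [0.6 0.1 1.1] g 0.28 yaw y -91.49 tilt [-0.e+00 -1.e-04 -1.e+00] move cm [0.11 1.35 0.33]
tilt 6.33 yaw slope -0.0437 N 1282
x range [506.2 585.1] top front corner [544.5 127.  193. ] toe [544.5 145.8  24. ]
```

Call:
step_arm(
  plan="0 0.1 0 0 28;0 0.2 0 0 28;0 0.3 0 0 28;0 0.4 0 0 28;0 0.5 0 0 28;0 0.6 0 0 28;0 0.7 0 0 28;0 0.8 0 0 28;0 0.8 0 0 28;0 0.8 0 0 28",
)

```text
time_s: 5.5
eef_pos: [545.0, 123.9, 153.3]
ee_rot: [-0.0, 1.0, -0.013, -0.0]
force: [-0.2, -0.3, -0.7]
grip_width: 0.28
```

```bash
sed -i 's/hi=195/hi=215/' h.py; python3 - <<'E'
from h import *
im,d,P=look()
go(546,118,150);plate(P)
E
```

```text
t 5.55 p [545.  124.  153.3] F [-0.4 -0.2 -0.1] g 0.28 yaw y -91.48 tilt [ 0.  0. -1.] move cm [0.11 0.6  0.33]
tilt 11.71 yaw slope -0.0409 N 1411
x range [505.8 584.2] top front corner [543.2 110.7 197.5] toe [543.2 145.2  31. ]
```

```bash
cat > traj.py <<'E'
from h import *
def row(th,d0=8.4,e=None,yb=136.6,m=6):
    t=np.radians(th);al=np.pi/2-t
    d=max(d0,4/np.tan(al/2)) ; toe=yb+d
    X=toe-170*np.sin(t);Z=30+170*np.cos(t)
    if e is None:e=np.interp(th,[12,40,60,74],[43,32,20,11])
    gap=min(12/np.cos(t)+e*np.tan(t)+m,83)
    o=gap/85;tip=Z-e;tcp=tip-13*o**1.5
    return np.array([th,toe,X,Z,e,gap,o*100,X+gap/2,tcp])
if __name__=="__main__":
    print('th toe X Z e gap o% yc ztcp')
    for th in range(12,76,3):print(row(th).round(1))
E
python3 traj.py
```

```text
th toe X Z e gap o% yc ztcp
[ 12.  145.  109.7 196.3  43.   27.4  32.2 123.4 150.9]
[ 15.  145.  101.  194.2  41.8  29.6  34.9 115.8 149.7]
[ 18.  145.   92.5 191.7  40.6  31.8  37.4 108.4 148.1]
[ 21.  145.   84.1 188.7  39.5  34.   40.  101.1 146. ]
[ 24.  145.   75.9 185.3  38.3  36.2  42.6  93.9 143.4]
[ 27.  145.   67.8 181.5  37.1  38.4  45.1  87.  140.4]
[ 30.  145.   60.  177.2  35.9  40.6  47.8  80.3 137. ]
[ 33.  145.   52.4 172.6  34.8  42.9  50.4  73.8 133.2]
[ 36.  145.   45.1 167.5  33.6  45.2  53.2  67.7 128.9]
[ 39.  145.   38.  162.1  32.4  47.7  56.1  61.9 124.3]
[ 42.  145.6  31.8 156.3  30.8  49.9  58.7  56.8 119.7]
[ 45.  146.3  26.  150.2  29.   52.   61.1  52.  115. ]
[ 48.  147.   20.7 143.8  27.2  54.1  63.7  47.8 109.9]
[ 51.  147.9  15.8 137.   25.4  56.4  66.4  44.  104.6]
[ 54.  148.9  11.4 129.9  23.6  58.9  69.3  40.8  98.8]
[ 57.  150.1   7.5 122.6  21.8  61.6  72.5  38.3  92.8]
[ 60.  151.5   4.3 115.   20.   64.6  76.   36.6  86.4]
[ 63.  153.3   1.8 107.2  18.1  67.9  79.9  35.7  79.8]
[6.600e+01 1.554e+02 1.000e-01 9.910e+01 1.610e+01 7.180e+01 8.440e+01
 3.600e+01 7.290e+01]
[ 69.  158.2  -0.5  90.9  14.2  76.5  90.   37.7  65.6]
[ 72.  161.9   0.2  82.5  12.3  82.6  97.2  41.5  57.8]
[ 75.  167.    2.8  74.   11.   83.   97.6  44.3  50.5]
```

Call:
step_arm(
  plan="0 0.4 0.1 0 32;0 0.8 0.3 0 35;0 1.2 0.4 0 36;0 1.6 0.5 0 38;0 1.9 0.6 0 39;0 2.3 0.7 0 40;0 2.6 0.8 0 41;0 3.0 1.0 0 43;0 3.4 1.1 0 44;0 3.7 1.3 0 45",
)

```text
time_s: 6.55
eef_pos: [544.1, 86.6, 140.2]
ee_rot: [0.0, 1.0, -0.013, 0.0]
force: [-0.2, -1.0, -0.2]
grip_width: 0.448
```

```bash
python3 - <<'E'
from h import *
im,d,P=look()
go(546,87,140.4);plate(P)
E
```

```text
t 6.6 p [544.   86.2 139.9] F [ 0.2 -1.1  0. ] g 0.449 yaw y -91.5 tilt [-3.e-04 -2.e-04 -1.e+00] move cm [ 0.2  -0.08 -0.05]
tilt 27.74 yaw slope -0.042 N 1464
x range [504.6 584.2] top front corner [542.5  66.2 181. ] toe [542.5 145.4  30.6]
```

Call:
step_arm(
  plan="0 0.3 0.2 0 46;0 0.7 0.3 0 48;0 1.0 0.5 0 49;0 1.3 0.7 0 51;0 1.6 0.9 0 52;0 1.9 1.1 0 53;0 2.2 1.3 0 54;0 2.5 1.6 0 56;0 2.7 1.8 0 57;0 3.0 2.0 0 59",
)

```text
time_s: 7.6
eef_pos: [543.3, 56.8, 120.1]
ee_rot: [-0.0, 1.0, -0.013, -0.0]
force: [0.5, -0.5, -1.0]
grip_width: 0.59
```

```bash
python3 - <<'E'
from h import *
im,d,P=look('c3.png')
go(546,56.8,119.7);plate(P)
E
```

```text
t 7.65 p [543.2  56.4 119.8] F [ 0.  -1.5 -1.6] g 0.588 yaw y -91.49 tilt [-5.e-04 -1.e-04 -1.e+00] move cm [ 0.28 -0.04  0.01]
tilt 42.87 yaw slope -0.0225 N 1301
x range [504.8 584.4] top front corner [542.8  31.9 154.9] toe [542.8 147.5  30.3]
```

View pics/c3.png

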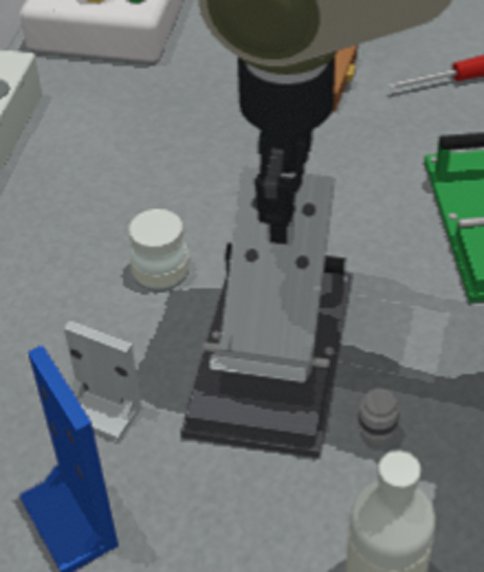

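Call:
step_arm(
  plan="0 0.1 0.1 0 60;0 0.3 0.3 0 61;0 0.5 0.5 0 62;0 0.6 0.7 0 63;0 0.8 0.9 0 64;0 0.9 1.1 0 65;0 1.1 1.3 0 66;0 1.2 1.5 0 67;0 1.3 1.7 0 68;0 1.4 1.8 0 68",
)

```text
time_s: 8.65
eef_pos: [542.9, 42.9, 102.1]
ee_rot: [-0.0, 1.0, -0.013, -0.0]
force: [0.0, -1.1, -0.7]
grip_width: 0.677
```

```bash
python3 - <<'E'
from h import *
im,d,P=look()
go(546,40.8,98.8);plate(P)
E
```

```text
t 8.7 p [542.8  42.8 102. ] F [ 0.5 -1.1 -0.9] g 0.681 yaw y -91.49 tilt [-4.e-04  1.e-04 -1.e+00] move cm [0.32 0.19 0.32]
tilt 53.28 yaw slope -0.0111 N 1259
x range [504.4 584.1] top front corner [544.5  14.2 131.8] toe [544.5 150.5  30.1]
```

Call:
step_arm(
  plan="0 0.1 0.1 0 69;0 0.2 0.3 0 70;0 0.2 0.5 0 71;0 0.3 0.7 0 72;0 0.4 0.9 0 74;0 0.4 1.1 0 75;0 0.5 1.3 0 76;0 0.5 1.5 0 77;0 0.5 1.7 0 78;0 0.6 1.9 0 79",
)

```text
time_s: 9.7
eef_pos: [542.8, 37.1, 83.1]
ee_rot: [-0.0, 1.0, -0.013, -0.0]
force: [0.5, -1.4, 0.2]
grip_width: 0.79
```

```bash
python3 - <<'E'
from h import *
im,d,P=look()
go(546,36,79.8);plate(P,50)
E
```

```text
t 9.75 p [542.6  36.9  82.8] F [ 0.6 -0.7 -0.5] g 0.79 yaw y -91.48 tilt [-5.e-04  2.e-04 -1.e+00] move cm [0.34 0.09 0.3 ]
tilt 62.85 yaw slope -0.0112 N 1246
x range [504.6 583.8] top front corner [544.1   4.4 108. ] toe [544.1 155.6  30.4]
```

Call:
step_arm(
  plan="0 0 0.1 0 80;0 0 0.3 0 81;0 0 0.4 0 82;0 -0.1 0.6 0 83;0 -0.1 0.7 0 84;0 -0.1 0.9 0 85;0 -0.2 1.0 0 86;0 -0.2 1.2 0 87;0 -0.2 1.3 0 88;0 -0.2 1.4 0 89",
)

```text
time_s: 10.75
eef_pos: [542.8, 39.0, 69.2]
ee_rot: [-0.0, 1.0, -0.013, -0.0]
force: [-0.4, -1.9, -0.3]
grip_width: 0.894
```

```bash
python3 - <<'E'
from h import *
im,d,P=look('c4.png')
go(546,36,79.8);plate(P,45)
E
```

```text
t 10.8 p [542.8  39.   69.1] F [-0.  -1.9 -1.6] g 0.889 yaw y -91.48 tilt [-3.e-04  1.e-04 -1.e+00] move cm [ 0.33  0.29 -1.07]
tilt 69.27 yaw slope -0.0102 N 1201
x range [504.4 584.2] top front corner [543.2   2.9  89.8] toe [543.2 161.9  29.6]
```

View pics/c4.png

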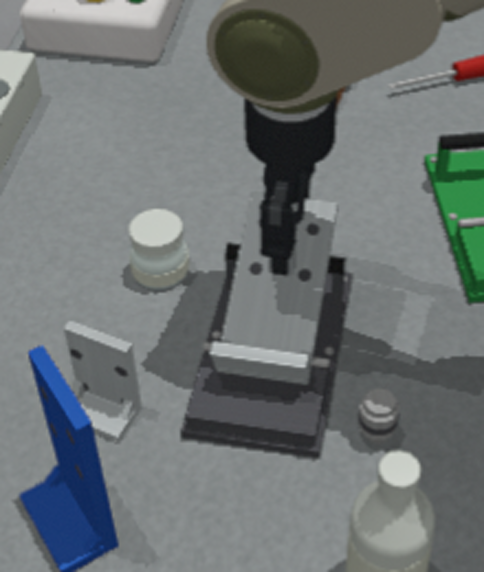

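Call:
step_arm(
  plan="0 0 0.1 0 90;0 0 0.2 0 91;0 0 0.3 0 92;0 0 0.5 0 93;0 0 0.6 0 93;0 0 0.7 0 94;0 0 0.8 0 95;0 0 0.9 0 95;0 0 1.0 0 96;0 0 1.1 0 97",
)

```text
time_s: 11.8
eef_pos: [542.8, 39.0, 58.2]
ee_rot: [0.0, 1.0, -0.013, -0.0]
force: [0.0, 0.3, 0.6]
grip_width: 0.972
```

```bash
python3 - <<'E'
from h import *
im,d,P=look()
go(546,36,79.8);plate(P,42)
E
```

```text
t 11.85 p [542.8  39.   58.1] F [ 0.4 -0.7  0.2] g 0.97 yaw y -91.48 tilt [-3.e-04  1.e-04 -1.e+00] move cm [ 0.33  0.29 -2.17]
tilt 73.97 yaw slope 0.0037 N 1107
x range [504.4 584.2] top front corner [543.7   3.3  77.2] toe [543.7 166.7  30.2]
```

Call:
step_arm(
  plan="0 0 0 0 97;0 0 -0.3 0 97;0 0 -1 0 97;0 0 -3 0 97;0 0 -5 0 97;0 0 -8 0 97;0 0 -12 0 97;0 2 -16 0 97;0 6 -18 0 97;0 8 -18 0 97",
)

```text
time_s: 12.85
eef_pos: [541.7, -43.2, 242.4]
ee_rot: [0.001, 1.0, -0.013, 0.003]
force: [-0.0, 0.8, -0.6]
grip_width: 0.967
```

Call:
step_arm(
  plan="-1 2 0 0 97;-2 5 0 0 97;-4 8 0 0 97;-6 11 0 0 97;-8 14 0 0 97;-10 17 0 0 97;-12 20 0 0 97;-14 23 0 0 97;-15 25 0 0 97;-15 25 0 0 97",
)

```text
time_s: 13.85
eef_pos: [383.2, -288.9, 238.9]
ee_rot: [0.0, 1.0, -0.015, 0.0]
force: [0.4, 0.8, -0.6]
grip_width: 0.978
```

```bash
python3 - <<'E'
from h import *
im,d,P=look();plate(P,42)
go(400,0,200)
imt,dt=snap("top");Q=allpts("top",dt)
for n,D,I in(("top",dt,imt),("side",d,im)):
    for r in spotter.regions_of(n,"bracket"):
        A=pts(n,D,r["pixels"]);c=np.median(A,axis=0);print(n,round(r["conf"],2),c.round())
# edges in top view: plate's side edges
q=Q[(Q[:,1]>10)&(Q[:,1]<125)&(Q[:,0]>480)&(Q[:,0]<610)]
zp=80.5-(q[:,1])*np.tan(np.radians(16));m=np.abs(q[:,2]-zp)<6;I=q[m];I=I[(I[:,0]>500)&(I[:,0]<590)]
print(len(I));E=[]
for y in np.arange(12,124,4):
    s=I[np.abs(I[:,1]-y)<3,0]
    if len(s)>8:E.append([y,np.percentile(s,2),np.percentile(s,98)])
E=np.array(E);print('edge slopes dx/dy',np.polyfit(E[:,0],E[:,1],1),np.polyfit(E[:,0],E[:,2],1))
R=box(Q,[480,-20,70],[610,20,95]);print('top end',line(R));st('te',R)
R=box(Q,[470,25,50],[620,60,80]);R=R[(R[:,0]<502)|(R[:,0]>588)];print('rest',line(R))
a=cv2.resize(imt[170:320,200:400],None,fx=2,fy=2);b=cv2.resize(im[180:380,200:400],None,fx=2,fy=2)
a=cv2.copyMakeBorder(a,0,100,0,0,cv2.BORDER_CONSTANT);cv2.imwrite('pics/c5.png',np.hstack([a,b])[:,:,::-1])
E
```

```text
tilt 74.47 yaw slope 0.0019 N 2150
x range [504.9 583.3] top front corner [543.8   1.6  76.9] toe [543.8 165.4  31.4]
t 13.9 p [ 383.9 -287.7  238.8] F [-0.6  0.2 -0.2] g 0.972 yaw y -91.61 tilt [ 4.e-04 -4.e-04 -1.e+00] move cm [  0.8  -28.8    3.87]
top 0.94 [661. 287. 116.]
top 0.85 [545.  89.  69.]
side 0.96 [668. 309.  45.]
side 0.7 [544.  94.  68.]
181
edge slopes dx/dy [-3.67133595e-02  5.09780857e+02] [-7.20516803e-02  5.84030641e+02]
top end [4.80000e-03 1.01877e+01]
te 283 [[503.9, 0.9, 78.8], [543.9, 10.4, 86.0], [581.2, 19.8, 93.3]]
rest [-2.89000e-02  4.14749e+01]
```

View pics/c5.png

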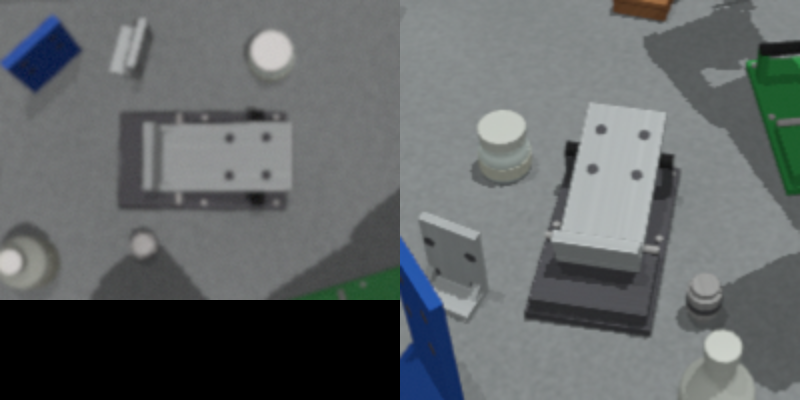

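```bash
python3 - <<'E'
from h import *
for n in("top","side"):
    im,d=snap(n)
    for r in spotter.regions_of(n,"bracket"):
        A=pts(n,d,r["pixels"]);c=np.median(A,axis=0)
        if abs(c[0]-545)>25: continue
        A=box(A,[495,-10,40],[595,140,100])
        L=[];H=[];Y=[]
        for y in np.arange(12,130,3):
            s=A[np.abs(A[:,1]-y)<2.5,0]
            if len(s)>8:Y.append(y);L.append(s.min());H.append(s.max())
        print(n,'edge yaw deg',[np.degrees(np.arctan(np.polyfit(Y,e,1)[0])).round(2) for e in(L,H)])
    P=allpts(n,d);B=box(P,[470,-20,7],[620,240,17]);rc=cv2.minAreaRect(B[:,:2].astype(np.float32));print('base rect',rc)
    T=box(P,[470,120,70],[620,190,100]);T=T[(T[:,0]>507)&(T[:,0]<582)]
    if len(T)>20:print('foot yaw slope',line(T),len(T))
E
```

```text
top edge yaw deg [np.float64(0.61), np.float64(1.2)]
base rect ((543.6904907226562, 107.34781646728516), (146.51144409179688, 252.94320678710938), 0.32067880034446716)
foot yaw slope [-2.180000e-02  1.681217e+02] 197
side edge yaw deg [np.float64(0.93), np.float64(1.19)]
base rect ((546.3842163085938, 111.91095733642578), (204.74594116210938, 120.41083526611328), 89.02371978759766)
foot yaw slope [-1.980000e-02  1.722751e+02] 315
```

```bash
python3 -c "
from h import *
print(workorder.finish_job())"
```

```text
the job is handed in; nothing more can be done
None
```

I tipped the bracket over the toe bar and it now lies on the padded rest bar. The job is handed in after about 14 s of the 54 s.

**How it was done:** I kept the open fingers either side of the plate. The rear finger pushed it past its balance point at about 10°. The front finger stayed in front of the top edge all the way down to about 74°, with checks along the way. It was never gripped, and the measured forces stayed under about 3 N. Then I withdrew the arm straight up and clear.

**Last checks:**
- **Tilt:** 74.5° after the fingers were withdrawn, against about 74.3° expected when the plate rests on both bars.
- **Toe:** still on the seat. It slid back about 20 mm on the way down.
- **Top end:** sticks out about 40 to 44 mm past the rest bar by my estimate, right at or just under the 45 mm stated.
- **Squareness:** the bracket's yaw measured 0.6 to 1.2° and the fixture's 1.0 to 1.7°, so it is square within about 0.5°. One early top-view fit of the plate edges came out at −2° and −4°. I put that down to a poor selection of 181 points, and the later fits from both cameras did not repeat it.
- **Neighbours:** the short bracket, jar, objective and spray look unmoved in the last pictures. I did not check the driver, gauge case or dish again, but the arm's path kept well above them.

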